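Pair solenoid coils in rows on the setting-out tray

TASK

The front row of the setting-out tray already holds one orange, one green and one blue coil. Slide the three coils off the leaning spindles of the grey rack and stand each one flat inside the empty marked ring directly behind the tray coil of its own colour, so that the tray ends up with two neat rows in matching pairs. Leave the coils already on the tray, the marker pen and the tally counter where they are.

Things in the scene. Friction and masses are not known exactly. Their poses are not given: they have to be found in the camera images.
- orange_coil: ring-shaped solenoid coil, a hollow cylinder 32 mm in diameter and 26 mm high with a 16 mm bore, about 70 g, moulded orange bobbin (wide orange end flanges) with a copper winding between. Both ends are alike. Origin: centre of its lower end face; z runs along its axis to the other end. To be moved: it starts on one of the rack's spindles, its lower face on the deck.
- green_coil: ring-shaped solenoid coil, a hollow cylinder 32 mm in diameter and 26 mm high with a 16 mm bore, about 70 g, moulded green bobbin (wide green end flanges) with a copper winding between. Both ends are alike. Origin: centre of its lower end face; z runs along its axis to the other end. To be moved: it starts on one of the rack's spindles, its lower face on the deck.
- blue_coil: ring-shaped solenoid coil, a hollow cylinder 32 mm in diameter and 26 mm high with a 16 mm bore, about 70 g, moulded blue bobbin (wide blue end flanges) with a copper winding between. Both ends are alike. Origin: centre of its lower end face; z runs along its axis to the other end. To be moved: it starts on one of the rack's spindles, its lower face on the deck.
- orange_mate: ring-shaped solenoid coil, a hollow cylinder 32 mm in diameter and 26 mm high with a 16 mm bore, about 70 g, moulded orange bobbin (wide orange end flanges) with a copper winding between. Both ends are alike. Origin: centre of its lower end face; z runs along its axis to the other end. To be left alone: it stands in one of the rings of the tray's front row (which one varies).
- green_mate: ring-shaped solenoid coil, a hollow cylinder 32 mm in diameter and 26 mm high with a 16 mm bore, about 70 g, moulded green bobbin (wide green end flanges) with a copper winding between. Both ends are alike. Origin: centre of its lower end face; z runs along its axis to the other end. To be left alone: it stands in one of the rings of the tray's front row (which one varies).
- blue_mate: ring-shaped solenoid coil, a hollow cylinder 32 mm in diameter and 26 mm high with a 16 mm bore, about 70 g, moulded blue bobbin (wide blue end flanges) with a copper winding between. Both ends are alike. Origin: centre of its lower end face; z runs along its axis to the other end. To be left alone: it stands in one of the rings of the tray's front row (which one varies).
- rack: fixed grey steel rack, 92 x 232 mm; sloping deck with three steel spindles 74 mm apart along its y, leaning 30 degrees from vertical, tops toward its -x (robot side). Each 11 mm thick, 48 mm long, leaving the deck 48 mm above the table. Deck's high edge: 33 mm beyond the spindle feet (+x), 67 mm above the table. Origin: underside, below the middle spindle's foot; z up.
- tray: fixed aluminium tray, 168 x 246 mm, rim 10 mm high, dark mat with its top 6 mm above the table; on it six flat white marked rings (45 mm inside diameter) in two rows of three along its y: rows 76 mm apart, rings in a row 72 mm apart. The front row (-x, nearer the robot) is occupied, the back row (+x) empty. Origin: centre of underside; z up.
- front1 (a point): centre of the front-row ring of column 1 (1 at the tray's +y side, 3 at its -y side), on the mat; x, y, z as the tray's
- back1 (a point): centre of the back-row ring of column 1, directly behind front1, on the mat; x, y, z as the tray's
- front2 (a point): centre of the front-row ring of column 2 (1 at the tray's +y side, 3 at its -y side), on the mat; x, y, z as the tray's
- back2 (a point): centre of the back-row ring of column 2, directly behind front2, on the mat; x, y, z as the tray's
- front3 (a point): centre of the front-row ring of column 3 (1 at the tray's +y side, 3 at its -y side), on the mat; x, y, z as the tray's
- back3 (a point): centre of the back-row ring of column 3, directly behind front3, on the mat; x, y, z as the tray's
- marker: white and black marker pen lying on the table, 135 mm long, 17 mm thick; bystander. Origin: centre of its underside; its length is its y
- counter: grey hand tally counter lying on the table, 71 x 48 x 22 mm; bystander. Origin: centre of its underside
Mind the look-alikes: they are no part of the job. Leave any black or pink look-alike of the orange_coil alone.

How it is judged:
At the end, for the whole second after the job is handed in: Each coil from the rack stands flat on the mat (within 0.1 rad, either end up), its axis within 7 mm of the centre of the back-row ring in the column of the tray coil of its colour, released and at rest (under 20 mm/s); each tray coil is within 15 mm of the centre of its front-row ring (((horizontal distance between orange_coil and back1 below 0.007 m and horizontal distance between orange_mate and front1 below 0.015 m) or (horizontal distance between orange_coil and back2 below 0.007 m and horizontal distance between orange_mate and front2 below 0.015 m) or (horizontal distance between orange_coil and back3 below 0.007 m and horizontal distance between orange_mate and front3 below 0.015 m)) and ((angle between orange_coil's own z axis and vertical below 0.1 rad and z of orange_coil in the frame of tray below 0.01 m) or (angle between orange_coil's own z axis and vertical above 3.04 rad and z of orange_coil in the frame of tray below 0.036 m)) and linear speed of each of orange_coil, green_coil, blue_coil below 0.02 m/s and ((horizontal distance between green_coil and back1 below 0.007 m and horizontal distance between green_mate and front1 below 0.015 m) or (horizontal distance between green_coil and back2 below 0.007 m and horizontal distance between green_mate and front2 below 0.015 m) or (horizontal distance between green_coil and back3 below 0.007 m and horizontal distance between green_mate and front3 below 0.015 m)) and ((angle between green_coil's own z axis and vertical below 0.1 rad and z of green_coil in the frame of tray below 0.01 m) or (angle between green_coil's own z axis and vertical above 3.04 rad and z of green_coil in the frame of tray below 0.036 m)) and ((horizontal distance between blue_coil and back1 below 0.007 m and horizontal distance between blue_mate and front1 below 0.015 m) or (horizontal distance between blue_coil and back2 below 0.007 m and horizontal distance between blue_mate and front2 below 0.015 m) or (horizontal distance between blue_coil and back3 below 0.007 m and horizontal distance between blue_mate and front3 below 0.015 m)) and ((angle between blue_coil's own z axis and vertical below 0.1 rad and z of blue_coil in the frame of tray below 0.01 m) or (angle between blue_coil's own z axis and vertical above 3.04 rad and z of blue_coil in the frame of tray below 0.036 m))); the robot touches nothing.
It fails at once if the orange coil already on the tray is shifted more than 10 mm or tipped (distance of orange_mate from where it was at the start of the episode above 0.01 m or angle between orange_mate's own z axis and vertical above 0.3 rad).
It fails at once if the green coil already on the tray is shifted more than 10 mm or tipped (distance of green_mate from where it was at the start of the episode above 0.01 m or angle between green_mate's own z axis and vertical above 0.3 rad).
It fails at once if the blue coil already on the tray is shifted more than 10 mm or tipped (distance of blue_mate from where it was at the start of the episode above 0.01 m or angle between blue_mate's own z axis and vertical above 0.3 rad).
It fails at once if the marker is shifted more than 20 mm (distance of marker from where it was at the start of the episode above 0.02 m).
It fails at once if the counter is shifted more than 20 mm (distance of counter from where it was at the start of the episode above 0.02 m).
It also fails if it takes over 64 s, if anything falls off the work surface, if the arm or the gripper's body presses on something with over 40 N, if the wrist force passes 120 N, or if a joint passes its speed limit or range.

ROBOT

A 6-joint arm with a two-finger parallel gripper is mounted at the origin on a cart in front of the work surface, level with it; the furniture and walls round the work are solid. World frame = base frame: x ahead of the robot, y to its left, z up, the work surface at z = 0. Lengths are in m, angles in rad, forces in N, time in s.
With the tool pointing down it reaches from about 0.375 to 0.9 m from the base axis. Payload 3.1 kg.
Tool frame: the origin (TCP) lies at the very end of the fingers, on their centre line; the grasp point (between the pads) lies 19 mm behind it; z points along the fingers, y is the line along which they close (so a half turn about z gives the same grasp; the last joint's range is limited). The gripper opens to 85 mm and grips with 20 to 120 N. Pads are 22 mm wide; open, the fingers measure 114 mm over their backs; the gripper's body (76 mm by 85 mm) begins 54 mm behind the grasp point. The pads swing forward as they close: fully open they stand 13 mm farther back than shut.
Start: joints at [-1.319, 0.527, 1.433, -0, 1.181, -0.178], TCP at [0.26, -0.568, 0.231] pointing down, gripper open.
Joint ranges: [-3.08, 3.08], [-0.75, 2.2], [0.22, 2.44], [-1.43, 4.57], [0, 2.65], [-2.85, 2.85]. Speed limits (rad/s): [2.79, 2.79, 3.14, 3.14, 3.14, 3.14].

INTERFACE

Orientations are given as a unit quaternion [x, y, z, w].
In Python, from station import telemetry, snapshot, ticket gives the robot as it stands.
- The arm moves only by the tool move_arm, never from a script. Its argument "commands" is text: rows parted by semicolons, each of 7 numbers parted by spaces: the shift along the tool's x, y, z in mm, then the turn, a rotation vector about the tool's x, y, z in degrees, then the opening, from -1 (shut) to 1 (fully open). A call has exactly 5 rows; each row is the pose to reach, as a shift and turn from the pose commanded when the call began, along the tool's axes at that moment; what a row does not reach only later rows make up. A row lasts 1/8 s, in which the tool goes at most 62.5 mm and 10.7 degrees, less where a joint would pass 70% of its speed; a pose out of reach is approached as far as the arm can. A call with a gripper value outside its range is refused whole. The fingers move at their own pace and stop on an object; "grip_force" is the grip in N (left out, the last holds). Time passes only in rows, so rows that repeat a pose let the fingers close, or fill a call up. It gives the time, the measured TCP pose, the force, the opening and the grip force at its end, in the units of the state.
- telemetry.sense(): the state, without advancing time (a new reading comes with each control period).
- snapshot(name): name is "side" or "top"; returns a dict with "image" (400x640x3 uint8, red, green, blue), "fx", "fy", "cx", "cy" (pixels), "pose" (4x4, takes a point from camera to world coordinates). Camera axes: x right, y down, z forward; pixel columns grow to the right and rows downward; lengths in m; the calibration is good to about 2 mm. A picture is of the moment at which its call begins. There is no depth.
- ticket.sign_off(): hands the job in; it is judged then, once.
The state is a dict: "t": time; "q": joint angles; "qd": joint speeds; "tau": joint torques, N m; "tcp_pos": TCP position; "tool_rot": TCP orientation; "force": force on the tool from outside, world axes, zero at the start; "ft_torque": the same for the moment, N m; "finger_gap": opening from 0.0 (shut) to 1.0 (fully open); "gripper_force": force on a finger pad.
Only numpy, scipy, OpenCV 4.12 (cv2) and the standard library are available. Lean on these libraries where they do the work, as an engineer would, in place of code of your own. Each camera call takes 0.05 s, during which the arm holds its last target. There are 200 camera calls.

## Working session

There is one attempt and no reset: what is moved stays moved. The work goes in short steps, Python scripts to look and compute and a tool call to move; the robot and the scene stay as the last step left them, time stands still between calls to the robot, and variables do not carry over. Pictures are saved under pics/ and viewed, at most 10 in all, crops included, and the job is handed in when it is done.

Besides the shell and the picture viewer there is one more tool, called after ">>>" in YAML: its name, and indented under it one key for each argument. move_arm: Moves the arm, as the interface text tells. Its arguments: {"type":"object","properties":{"commands":{"type":"string"},"grip_force":{"type":"number"}},"required":["commands"]}

```bash
mkdir -p pics; ls; python3 - <<'E'
from station import telemetry, snapshot
import cv2,pickle
print(telemetry.sense())
for n in("side","top"):
    s=snapshot(n); pickle.dump(s,open(f"{n}0.pkl","wb")); cv2.imwrite(f"pics/{n}0.png",s["image"][:,:,::-1]); print(n,s["fx"],s["cx"],s["cy"],s["pose"])
E
```

```text
pics
{'t': 0.0, 'q': array([-1.31948045e+00,  5.28478407e-01,  1.43390534e+00, -1.83795012e-05,
        1.18140798e+00, -1.78496871e-01]), 'qd': array([ 3.78650566e-04, -1.62763932e-03,  3.01260101e-04, -7.46999671e-05,
        1.12210847e-03, -1.32227261e-03]), 'tau': array([-3.97650228e-04, -4.42349160e+01, -1.78026992e+01, -3.02103708e-04,
        8.35012266e-03,  4.72705437e-06]), 'tcp_pos': array([ 0.26027943, -0.56743122,  0.23032514]), 'tool_rot': array([ 9.76995028e-01,  2.13259247e-01, -4.85170359e-05, -1.09849722e-03]), 'force': array([ 0.27858544, -0.15580313,  0.30109123]), 'ft_torque': array([-0.01286113, -0.04149781, -0.00951105]), 'gripper_force': 0.0, 'finger_gap': 1.0011581790646924}
side 456.58816321033396 313.77567362392983 196.2762000428303 [[ 0.96951657 -0.16325725  0.18271478  0.33450619]
 [-0.24494261 -0.62633205  0.74007518 -0.76778338]
 [-0.00638252 -0.76226979 -0.64722796  0.77552559]
 [ 0.          0.          0.          1.        ]]
top 365.00249664203733 316.25038994899694 206.05019524348603 [[-0.01679409 -0.99230384  0.12268269  0.42174313]
 [-0.99985444  0.0162978  -0.00504781  0.04658263]
 [ 0.0030095  -0.12274961 -0.99243311  0.93478881]
 [ 0.          0.          0.          1.        ]]
```

View pics/side0.png

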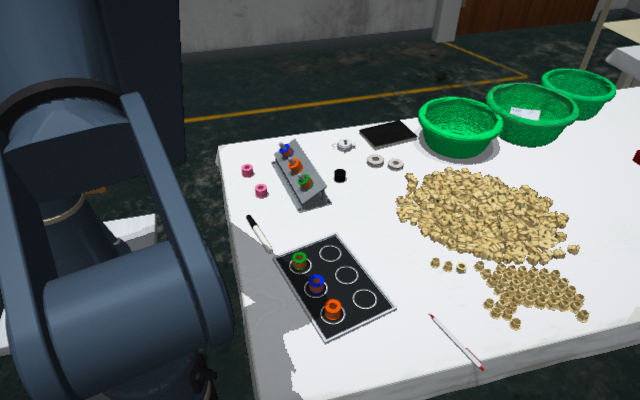

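View pics/top0.png

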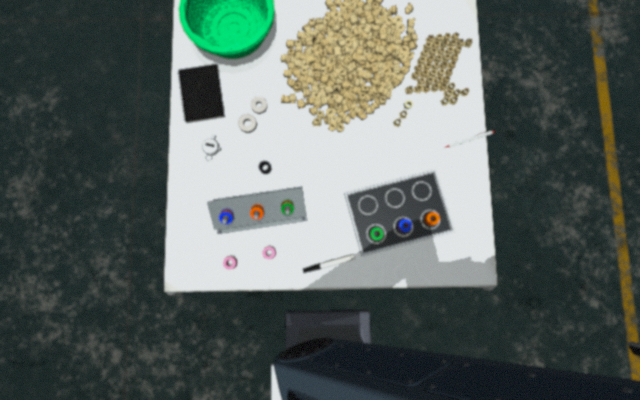

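The side view shows the rack near (300,175) with coils blue (286,150), orange (294,166) and green (305,182), and the tray near (335,288). In the top view the rack coils are at (226,216), (257,212), (287,207). The tray coils there are green (376,234), blue (404,226), orange (433,219), with empty rings at (368,205), (395,198), (422,190).

```bash
cat >h.py <<'E'
import numpy as np,cv2,pickle
from station import telemetry, snapshot
def ray(s,u,v):
    d=s["pose"][:3,:3]@np.array([(u-s["cx"])/s["fx"],(v-s["cy"])/s["fy"],1]); return s["pose"][:3,3],d/np.linalg.norm(d)
def onz(s,u,v,z):
    o,d=ray(s,u,v); return o+d*(z-o[2])/d[2]
def tri(s1,p1,s2,p2):
    a,d=ray(s1,*p1); b,e=ray(s2,*p2)
    t=np.linalg.lstsq(np.c_[d,-e],b-a,rcond=None)[0]; P,Q=a+d*t[0],b+e*t[1]
    return (P+Q)/2,np.linalg.norm(P-Q)
def load(n): return pickle.load(open(n+".pkl","rb"))
HUE={"orange":(4,20),"green":(45,80),"blue":(105,130)}
def blobs(s,c,amin=15):
    h=cv2.cvtColor(s["image"],cv2.COLOR_RGB2HSV); a,b=HUE[c]
    m=cv2.inRange(h,(a,150,60),(b,255,255)); n,l,st,ce=cv2.connectedComponentsWithStats(m)
    return [(ce[i].round(1),st[i]) for i in range(1,n) if st[i,4]>=amin]
def ringfit(s,box):
    x0,y0,x1,y1=box; k=4
    g=cv2.resize(cv2.cvtColor(s["image"],cv2.COLOR_RGB2GRAY)[y0:y1,x0:x1],None,fx=k,fy=k,interpolation=cv2.INTER_CUBIC)
    m=(g>110).astype(np.uint8); cs,hi=cv2.findContours(m,cv2.RETR_CCOMP,cv2.CHAIN_APPROX_NONE)
    out=[]
    for i,c in enumerate(cs):
        if len(c)<20: continue
        (x,y),(a,b),t=cv2.fitEllipse(c)
        if 8<min(a,b)/k and max(a,b)/k<40: out.append((((x+.5)/k-.5+x0),((y+.5)/k-.5+y0),a/k,b/k,hi[0][i][3]))
    return out
E
python3 - <<'E'
from h import *
S,T=load("side0"),load("top0")
for s,b,n in((S,(270,230,400,345),"side"),(T,(340,165,460,260),"top")):
    print(n)
    for r in ringfit(s,b): print(np.round(r,2), onz(s,r[0],r[1],.006).round(4))
    for c in HUE:
        for ce,st in blobs(s,c):
            if 150<ce[1]<330 or n=="side" and 130<ce[1]<330:
                if 200<ce[0]<470: print(c,ce,st)
a=cv2.resize(S["image"][135:215,260:340],(560,560),interpolation=cv2.INTER_CUBIC)
b=cv2.resize(T["image"][175:245,200:314],(798,490),interpolation=cv2.INTER_CUBIC)
cv2.imwrite("pics/cs.png",a[:,:,::-1]);cv2.imwrite("pics/ct.png",b[:,:,::-1])
E
```

```text
side
[332.87 312.65  21.79  23.35  -1.  ] [ 0.5006 -0.2465  0.006 ]
[364.28 298.77  19.38  24.49  -1.  ] [ 0.5725 -0.23    0.006 ]
[364.22 298.57  17.26  21.51  11.  ] [ 0.5725 -0.2295  0.006 ]
[347.74 274.85  16.34  18.97  -1.  ] [ 0.5585 -0.1611  0.006 ]
[344.68 274.87  16.26  19.19  -1.  ] [ 0.5521 -0.1595  0.006 ]
[302.75 265.56  14.16  16.3   -1.  ] [ 0.4702 -0.111   0.006 ]
[329.78 253.1   15.4   21.04  -1.  ] [ 0.5381 -0.0903  0.006 ]
orange [287.8 152.5] [283 148   9   8  35]
orange [295.6 165.9] [288 158  15  16 135]
orange [307.3 184. ] [302 178  10  11  53]
orange [299.3 256.8] [297 255   6   4  18]
orange [299.3 264.7] [293 261  13   8  59]
orange [316.2 280.3] [314 279   6   4  19]
orange [315.9 288.5] [309 285  15   7  55]
orange [332.5 309. ] [325 299  17  21 304]
green [303.4 179.7] [298 174  11  11  58]
green [298.9 256.8] [292 251  15  12 109]
blue [284.1 148.8] [279 144  10   9  47]
blue [316.3 280.1] [309 274  16  13 135]
blue [316.8 291.9] [310 289  14   5  17]
top
[375.02 232.23  16.08  19.41  -1.  ] [ 0.467  -0.1064  0.006 ]
[433.71 218.94  11.77  16.86  -1.  ] [ 0.4984 -0.2577  0.006 ]
[367.51 204.71  18.64  18.86  -1.  ] [ 0.5379 -0.0897  0.006 ]
[394.47 197.67  19.39  20.12  -1.  ] [ 0.555  -0.1597  0.006 ]
[394.52 197.52  16.09  16.49   8.  ] [ 0.5554 -0.1599  0.006 ]
[421.23 190.61  19.24  19.97  -1.  ] [ 0.5722 -0.2296  0.006 ]
[421.35 190.45  16.26  16.73  10.  ] [ 0.5727 -0.2299  0.006 ]
orange [256.7 210.7] [250 205  14  14 114]
orange [431.5 218.5] [424 212  16  14 157]
green [287.1 206.6] [282 203  12  10  61]
green [376.2 233.5] [370 227  13  14 116]
blue [226.1 216.4] [219 212  14  12  92]
blue [404.5 225.1] [398 219  14  14 124]
```

View pics/cs.png

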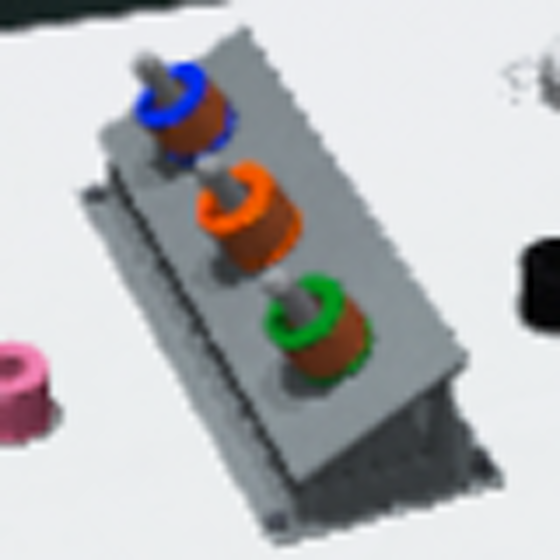

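View pics/ct.png

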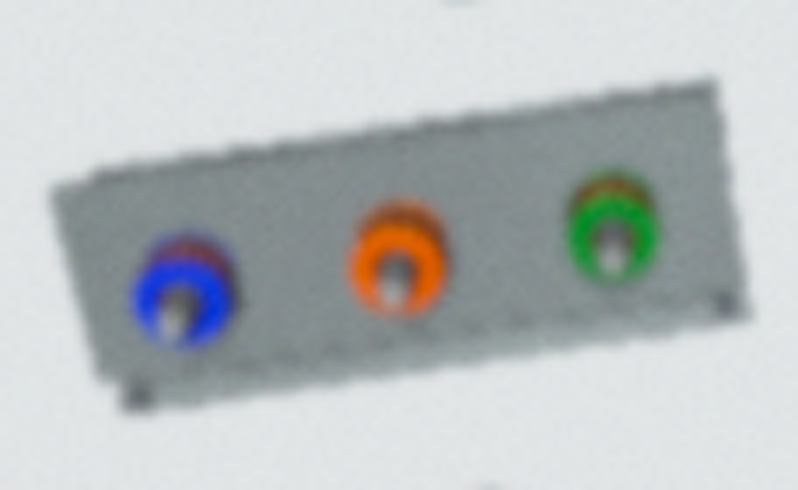

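The crops show the spindle tips: side crop blue (145,58), orange (207,165), green (272,280); top crop blue (172,326), orange (393,293), green (613,260), all at ×7. Deck high-edge corners are side (248,28)/(465,360), top (52,187)/(715,80).

```bash
python3 - <<'E'
from h import *
S,T=load("side0"),load("top0")
fs=lambda p:((p[0]+.5)/7-.5+260,(p[1]+.5)/7-.5+135)
ft=lambda p:((p[0]+.5)/7-.5+200,(p[1]+.5)/7-.5+175)
P={}
for n,a,b in(("tipB",(145,60),(172,326)),("tipO",(207,165),(393,293)),("tipG",(272,280),(613,260)),("hiL",(248,28),(52,187)),("hiR",(465,360),(715,80)),
 ("flB",(172,97),(184,297)),("flO",(233,200),(398,266)),("flG",(303,313),(612,234))):
    p,e=tri(S,fs(a),T,ft(b)); P[n]=p; print(n,p.round(4),round(e,4))
d=P["tipB"]-P["tipG"]; print(d,np.linalg.norm(d[:2])/2,np.degrees(np.arctan2(-d[0],d[1])))
h=P["hiL"]-P["hiR"]; print("hi edge",np.linalg.norm(h),np.degrees(np.arctan2(-h[0],h[1])))
# rings both views
A=[tri(S,(329.78,253.1),T,(367.51,204.71)),tri(S,(346,274.9),T,(394.5,197.6)),tri(S,(364.25,298.67),T,(421.3,190.5))]
for a in A: print("ring",a[0].round(4),a[1].round(4))
# mates: base circle outer: blob centres top flange ~ z=.032
for c,u in(("green",((298.9,256.8),(376.2,233.5))),("blue",((316.3,280.1),(404.5,225.1)))): print(c,[x.round(4) for x in tri(S,u[0],T,u[1])])
E
```

```text
tipB [0.4951 0.257  0.0873] 0.0009
tipO [0.5046 0.1838 0.0866] 0.0001
tipG [0.5136 0.1106 0.086 ] 0.0017
hiL [0.5457 0.3049 0.0633] 0.0006
hiR [0.5767 0.0768 0.0637] 0.0045
flB [0.5058 0.258  0.0677] 0.0007
flO [0.5148 0.1853 0.0678] 0.0015
flG [0.5247 0.1123 0.0677] 0.0014
[-0.01848705  0.14639602  0.00127919] 0.07377934084942794 7.197276295826108
hi edge 0.23021758218502827 7.739263063597488
ring [ 0.5381 -0.0898  0.0055] 0.0003
ring [ 0.5551 -0.1599  0.0055] 0.0002
ring [ 0.5725 -0.2298  0.006 ] 0.0
green [array([ 0.4631, -0.1053,  0.0303]), np.float64(0.0008)]
blue [array([ 0.4833, -0.1766,  0.0295]), np.float64(0.002)]
```

```bash
cat >>h.py <<'E'
from scipy.spatial.transform import Rotation as R
RY,TY=np.radians(7.2),np.radians(13.8)
def Rdown(yaw,tilt): # tool x ahead at yaw, z down, tilted about tool y
    return R.from_euler("z",yaw)*R.from_euler("x",np.pi)*R.from_euler("y",tilt)
RP,RT=Rdown(RY,np.radians(30)),Rdown(TY,0)
U=-RP.as_matrix()[:,2]
FOOT={"b":np.array([.5189,.2602,.048]),"o":np.array([.5281,.1868,.048]),"g":np.array([.5373,.1134,.048])}
RING={"g":np.array([.5381,-.0898,.006]),"b":np.array([.5551,-.1599,.006]),"o":np.array([.5725,-.2298,.006])}
def chain(*targets):
    st=telemetry.sense(); p,r=st["tcp_pos"],R.from_quat(st["tool_rot"])
    print("t",round(st["t"],2),"tcp",p.round(4),"gap",round(st["finger_gap"],3),"F",st["force"].round(1))
    for P,Q in targets:
        P=np.array(P); print((r.inv().apply(P-p)*1000).round(1),np.degrees((r.inv()*Q).as_rotvec()).round(1),"->",P.round(4)); p,r=P,Q
E
python3 - <<'E'
from h import *
print(U, FOOT["g"]+.1*U)
chain(((.45,-.33,.25),Rdown(RY,0)),((.5,-.06,.25),Rdown(RY,0)),(FOOT["g"]+.1*U,RP))
E
```

```text
[-0.49605735 -0.06266662  0.8660254 ] [0.48769426 0.10713334 0.13460254]
t 0.1 tcp [ 0.2603 -0.5675  0.2304] gap 0.997 F [ 0.5 -0.1  0.6]
[ 271.4 -136.9  -19.2] [-0.1 -0.  17.4] -> [ 0.45 -0.33  0.25]
[  83.4 -261.6   -0. ] [0. 0. 0.] -> [ 0.5  -0.06  0.25]
[   8.7 -167.4  115.4] [-0. 30.  0.] -> [0.4877 0.1071 0.1346]
```

>>> move_arm:
  commands: "54 -27 -4 0 0 4 1;108 -55 -8 0 0 7 1;163 -82 -12 0 0 11 0.6;217 -110 -16 0 0 14 0.3;271 -137 -19 0 0 17.4 0.3"
  grip_force: 60

```text
t: 0.72
tcp_pos: [0.4506, -0.3289, 0.2502]
tool_rot: [0.998, 0.062, -0.0, -0.0]
force: [1.0, -0.1, 0.8]
finger_gap: 0.651
gripper_force: 0.0
```

>>> move_arm:
  commands: "17 -53 0 0 0 0 0.3;34 -105 0 0 0 0 0.3;50 -157 0 0 0 0 0.3;67 -210 0 0 0 0 0.3;83 -262 0 0 0 0 0.3"

```text
t: 1.35
tcp_pos: [0.499, -0.0585, 0.2501]
tool_rot: [0.998, 0.063, -0.0, -0.0]
force: [0.0, 0.6, 0.3]
finger_gap: 0.653
gripper_force: 0.0
```

>>> move_arm:
  commands: "2 -42 10 0 7 0 0.3;4 -85 20 0 15 0 0.3;6 -127 40 0 22 0 0.3;8 -167 70 0 30 0 0.3;8 -167 105 0 30 0 0.3"

```text
t: 1.98
tcp_pos: [0.496, 0.1152, 0.1904]
tool_rot: [0.965, 0.076, 0.246, -0.053]
force: [0.9, 0.4, 0.6]
finger_gap: 0.651
gripper_force: 0.0
```

```bash
python3 - <<'E'
from h import *
for n in("side","top"):
    s=snapshot(n); pickle.dump(s,open(f"{n}1.pkl","wb"))
    b=(240,90,360,220) if n=="side" else (190,140,330,260)
    im=s["image"][b[1]:b[3],b[0]:b[2]]; cv2.imwrite(f"pics/{n}1.png",cv2.resize(im,None,fx=3,fy=3,interpolation=cv2.INTER_CUBIC)[:,:,::-1])
a=cv2.imread("pics/side1.png");b=cv2.imread("pics/top1.png"); h=max(a.shape[0],b.shape[0])
p=lambda i:cv2.copyMakeBorder(i,0,h-i.shape[0],0,0,cv2.BORDER_CONSTANT)
cv2.imwrite("pics/both1.png",np.hstack([p(a),p(b)]))
chain((FOOT["g"]+.1*U,RP),(FOOT["g"]+.05*U,RP),(FOOT["g"]+.004*U,RP))
E
```

```text
t 2.08 tcp [0.4969 0.1144 0.1902] gap 0.652 F [-0.4 -0.8  0.5]
[-35.6   9.2  43.3] [-4.6  1.2  0.5] -> [0.4877 0.1071 0.1346]
[-0.  0. 50.] [0. 0. 0.] -> [0.5125 0.1103 0.0913]
[ 0. -0. 46.] [0. 0. 0.] -> [0.5353 0.1131 0.0515]
```

View pics/both1.png

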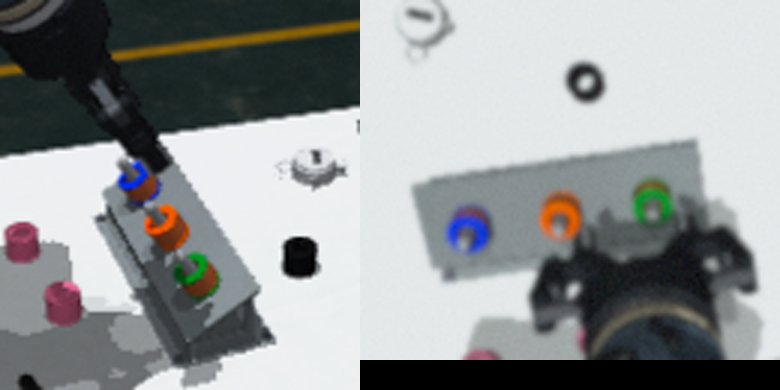

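The gripper is above and short of the green coil; blue/orange/green coils sit untouched. The last move only fell short (residual 57 mm), so I finish it.

>>> move_arm:
  commands: "-36 9 10 -4.6 1.2 0.5 0.3;-36 9 20 -4.6 1.2 0.5 0.3;-36 9 30 -4.6 1.2 0.5 0.3;-36 9 43 -4.6 1.2 0.5 0.3;-36 9 43 -4.6 1.2 0.5 0.3"

```text
t: 2.7
tcp_pos: [0.492, 0.1078, 0.1424]
tool_rot: [0.962, 0.062, 0.265, -0.02]
force: [0.8, 0.5, -0.5]
finger_gap: 0.651
gripper_force: 0.0
```

```bash
python3 - <<'E'
from h import *
print(telemetry.sense()["q"].round(3))
chain((FOOT["g"]+.1*U,RP),(FOOT["g"]+.05*U,RP),(FOOT["g"]+.004*U,RP))
E
```

```text
[-0.072  0.467  2.22   2.172  0.13  -0.776]
t 2.7 tcp [0.492  0.1078 0.1424] gap 0.651 F [ 0.8  0.5 -0.5]
[-7.8  0.1  4.4] [-0.4 -0.8  0. ] -> [0.4877 0.1071 0.1346]
[-0.  0. 50.] [0. 0. 0.] -> [0.5125 0.1103 0.0913]
[ 0. -0. 46.] [0. 0. 0.] -> [0.5353 0.1131 0.0515]
```

>>> move_arm:
  commands: "-8 0 4 -0.4 -0.8 0 0.3;-8 0 15 -0.4 -0.8 0 0.3;-8 0 25 -0.4 -0.8 0 0.3;-8 0 34 -0.4 -0.8 0 0.3;-8 0 34 -0.4 -0.8 0 0.3"

```text
t: 3.32
tcp_pos: [0.5024, 0.1095, 0.1088]
tool_rot: [0.964, 0.061, 0.258, -0.017]
force: [-0.9, 0.0, -0.6]
finger_gap: 0.647
gripper_force: 0.0
```

```bash
python3 - <<'E'
from h import *
print(telemetry.sense()["q"].round(3))
chain((FOOT["g"]+.06*U,RP),(FOOT["g"]+.005*U,RP))
E
```

```text
[-0.058  0.561  2.207  2.567  0.17  -1.162]
t 3.33 tcp [0.5024 0.1095 0.1088] gap 0.647 F [-0.9  0.  -0.6]
[ 0.   0.6 10.2] [-0.  0.  0.] -> [0.5075 0.1096 0.1   ]
[ 0.  0. 55.] [0. 0. 0.] -> [0.5348 0.1131 0.0523]
```

>>> move_arm:
  commands: "0 0.6 12 0 0 0 0.3;0 0.6 24 0 0 0 0.3;0 0.6 36 0 0 0 0.3;0 0.6 45 0 0 0 0.3;0 0.6 50 0 0 0 0.3"

```text
t: 3.95
tcp_pos: [0.5264, 0.1123, 0.0654]
tool_rot: [0.964, 0.061, 0.258, -0.016]
force: [0.2, -1.0, -0.6]
finger_gap: 0.653
gripper_force: 0.0
```

```bash
python3 - <<'E'
from h import *
print(telemetry.sense()["q"].round(3))
chain((FOOT["g"]+.005*U,RP))
E
```

```text
[-0.046  0.683  2.166  2.77   0.24  -1.359]
t 3.95 tcp [0.5264 0.1123 0.0654] gap 0.653 F [ 0.2 -1.  -0.6]
[ 0.8  0.3 15.5] [-0.  0.  0.] -> [0.5348 0.1131 0.0523]
```

>>> move_arm:
  commands: "0.8 0.3 6 0 0 0 0.3;0.8 0.3 11 0 0 0 0.3;0.8 0.3 15 0 0 0 0.3;0.8 0.3 15 0 0 0 0.3;0.8 0.3 15 0 0 0 0.3"

```text
t: 4.58
tcp_pos: [0.534, 0.1131, 0.0528]
tool_rot: [0.964, 0.061, 0.258, -0.016]
force: [-0.7, 0.0, 0.5]
finger_gap: 0.648
gripper_force: 0.0
```

>>> move_arm:
  commands: "0 0 0 0 0 0 -1;0 0 0 0 0 0 -1;0 0 0 0 0 0 -1;0 0 0 0 0 0 -1;0 0 0 0 0 0 -1"

```text
t: 5.2
tcp_pos: [0.5339, 0.1131, 0.0531]
tool_rot: [0.964, 0.061, 0.258, -0.016]
force: [-3.0, -0.8, 5.2]
finger_gap: 0.342
gripper_force: 59.8
```

```bash
python3 - <<'E'
from h import *
print(telemetry.sense()["gripper_force"],telemetry.sense()["ft_torque"])
chain((FOOT["g"]+.005*U,RP),(FOOT["g"]+.075*U,RP))
E
```

```text
59.845125898718834 [-0.03785497  0.13422697  0.05514536]
t 5.2 tcp [0.5339 0.1131 0.0531] gap 0.342 F [-3.  -0.8  5.2]
[0.4 0.1 1.2] [-0.   0.1  0. ] -> [0.5348 0.1131 0.0523]
[ -0.  -0. -70.] [0. 0. 0.] -> [0.5001 0.1087 0.113 ]
```

>>> move_arm:
  commands: "0 0 -8 0 0 0 -1;0 0 -22 0 0 0 -1;0 0 -38 0 0 0 -1;0 0 -54 0 0 0 -1;0 0 -70 0 0 0 -1"

```text
t: 5.82
tcp_pos: [0.4987, 0.1085, 0.1144]
tool_rot: [0.964, 0.061, 0.258, -0.016]
force: [-0.3, 0.1, -0.8]
finger_gap: 0.345
gripper_force: 59.3
```

```bash
python3 - <<'E'
from h import *
print(telemetry.sense()["q"].round(3))
for n in("side","top"):
    s=snapshot(n); pickle.dump(s,open(f"{n}2.pkl","wb"))
    b=(240,90,360,220) if n=="side" else (190,140,330,260)
    im=s["image"][b[1]:b[3],b[0]:b[2]]; cv2.imwrite(f"pics/{n}2.png",cv2.resize(im,None,fx=3,fy=3,interpolation=cv2.INTER_CUBIC)[:,:,::-1])
a=cv2.imread("pics/side2.png");b=cv2.imread("pics/top2.png"); h=max(a.shape[0],b.shape[0])
p=lambda i:cv2.copyMakeBorder(i,0,h-i.shape[0],0,0,cv2.BORDER_CONSTANT)
cv2.imwrite("pics/both2.png",np.hstack([p(a),p(b)]))
chain(((.48,.07,.2),Rdown(TY,np.radians(10))),((.5,-.09,.15),RT),(RING["g"]+[0,0,.05],RT))
E
```

```text
[-0.06   0.544  2.212  2.517  0.159 -1.115]
t 5.92 tcp [0.4986 0.1086 0.115 ] gap 0.346 F [-0.1 -0.7 -0.7]
[ 22.3  36.  -85.2] [  2.3 -20.   -6.1] -> [0.48 0.07 0.2 ]
[-27.1 160.2  46. ] [ -0. -10.  -0.] -> [ 0.5  -0.09  0.15]
[37.   8.9 94. ] [0. 0. 0.] -> [ 0.5381 -0.0898  0.056 ]
```

View pics/both2.png

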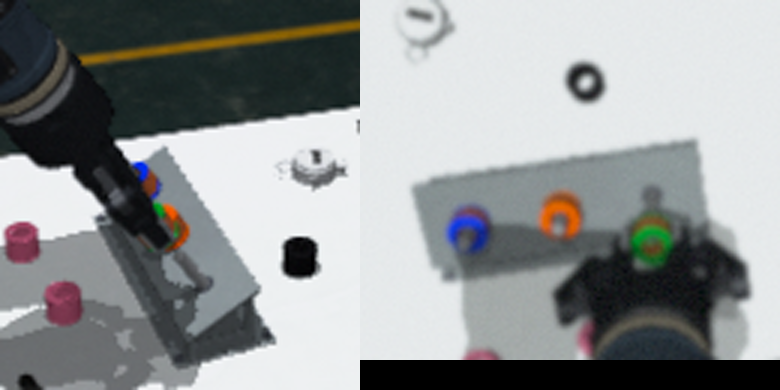

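The green coil is held in the pads clear of its spindle (top crop at about (653,240)); blue and orange remain on their spindles.

>>> move_arm:
  commands: "0 3 -25 0 -2 0 -1;6 9 -45 0.5 -6 -1 -1;12 18 -65 1 -11 -3 -1;18 27 -75 2 -16 -5 -1;22 36 -85 2.3 -20 -6.1 -1"

```text
t: 6.55
tcp_pos: [0.5092, 0.1378, 0.1664]
tool_rot: [0.959, 0.102, 0.247, -0.089]
force: [0.3, 0.7, -0.5]
finger_gap: 0.345
gripper_force: 59.3
```

```bash
python3 - <<'E'
from h import *
print(telemetry.sense()["q"].round(3))
chain(((.5,-.08,.15),RT),(RING["g"]+[0,0,.05],RT))
E
```

```text
[-0.105  0.421  2.129  1.139  0.299  0.197]
t 6.55 tcp [0.5092 0.1378 0.1664] gap 0.345 F [ 0.3  0.7 -0.5]
[-48.8 209.7 -38.2] [ -6.8 -29.7  -1.7] -> [ 0.5  -0.08  0.15]
[34.7 18.6 94. ] [0. 0. 0.] -> [ 0.5381 -0.0898  0.056 ]
```

>>> move_arm:
  commands: "-10 42 -50 -1 -5 -0.5 -1;-20 84 -60 -3 -11 -1 -1;-30 126 -60 -4 -18 -1 -1;-40 168 -50 -5 -24 -1.5 -1;-49 210 -38 -6.8 -29.7 -1.7 -1"

```text
t: 7.18
tcp_pos: [0.5012, -0.0793, 0.1521]
tool_rot: [0.993, 0.12, 0.001, 0.002]
force: [0.2, 1.2, -0.6]
finger_gap: 0.343
gripper_force: 59.4
```

```bash
python3 - <<'E'
from h import *
print(telemetry.sense()["q"].round(3))
chain((RING["g"]+[0,0,.09],RT),(RING["g"]+[0,0,.04],RT))
E
```

```text
[-0.376  0.488  1.805 -0.003  0.844  0.956]
t 7.17 tcp [ 0.5012 -0.0793  0.1521] gap 0.343 F [ 0.2  1.2 -0.6]
[33.2 18.8 56.2] [ 0.2 -0.1 -0. ] -> [ 0.5381 -0.0898  0.096 ]
[ 0. -0. 50.] [0. 0. 0.] -> [ 0.5381 -0.0898  0.046 ]
```

>>> move_arm:
  commands: "10 6 15 0.2 0 0 -1;22 12 30 0.2 0 0 -1;33 19 56 0.2 0 0 -1;33 19 80 0.2 0 0 -1;33 19 106 0.2 0 0 -1"

```text
t: 7.8
tcp_pos: [0.536, -0.0868, 0.0442]
tool_rot: [0.993, 0.12, 0.001, -0.002]
force: [1.0, 0.1, -0.7]
finger_gap: 0.342
gripper_force: 59.5
```

```bash
python3 - <<'E'
from h import *
ims=[]
for n in("side","top"):
    s=snapshot(n); pickle.dump(s,open(f"{n}3.pkl","wb"))
    b=(260,210,400,340) if n=="side" else (340,160,470,270)
    im=s["image"][b[1]:b[3],b[0]:b[2]]; ims.append(cv2.resize(im,(390,390),interpolation=cv2.INTER_CUBIC)[:,:,::-1])
cv2.imwrite("pics/both3.png",np.hstack(ims))
chain((RING["g"]+[0,0,.015],RT),(RING["g"]+[0,0,.007],RT))
E
```

```text
t 7.9 tcp [ 0.5338 -0.0862  0.0426] gap 0.347 F [-0.2  0.3  0.4]
[ 3.4  4.7 21.6] [-0.4  0.2 -0. ] -> [ 0.5381 -0.0898  0.021 ]
[ 0. -0.  8.] [0. 0. 0.] -> [ 0.5381 -0.0898  0.013 ]
```

View pics/both3.png

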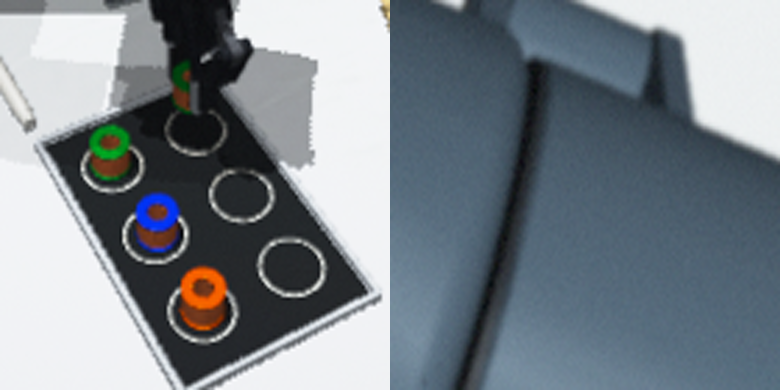

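The side view shows the green coil held upright above the empty ring at crop (195,130); the top view is blocked by the arm.

>>> move_arm:
  commands: "3.4 4.7 6 -0.4 0.2 0 -1;3.4 4.7 12 -0.4 0.2 0 -1;3.4 4.7 18 -0.4 0.2 0 -1;3.4 4.7 21 -0.4 0.2 0 -1;3.4 4.7 21 -0.4 0.2 0 -1"

```text
t: 8.52
tcp_pos: [0.5408, -0.0918, 0.0242]
tool_rot: [0.993, 0.12, 0.003, 0.002]
force: [0.4, -0.5, -1.4]
finger_gap: 0.343
gripper_force: 59.5
```

```bash
python3 - <<'E'
from h import *
chain((RING["g"]+[0,0,.006],RT))
E
```

```text
t 8.53 tcp [ 0.5408 -0.0918  0.0242] gap 0.343 F [ 0.4 -0.5 -1.4]
[-2.2 -2.6 12.2] [ 0.3 -0.3 -0.1] -> [ 0.5381 -0.0898  0.012 ]
```

>>> move_arm:
  commands: "0 0 0 0 0 0 -1;0 0 0 0 0 0 -1;0 0 0 0 0 0 -1;0 0 0 0 0 0 -1;0 0 0 0 0 0 -1"

```text
t: 9.15
tcp_pos: [0.5409, -0.0918, 0.0243]
tool_rot: [0.993, 0.119, 0.003, 0.002]
force: [-0.7, -0.7, -0.1]
finger_gap: 0.349
gripper_force: 59.5
```

```bash
python3 - <<'E'
from h import *
chain((RING["g"]+[0,0,.006],RT))
E
```

```text
t 9.15 tcp [ 0.5409 -0.0918  0.0243] gap 0.349 F [-0.7 -0.7 -0.1]
[-2.3 -2.7 12.3] [ 0.3 -0.3 -0.1] -> [ 0.5381 -0.0898  0.012 ]
```

>>> move_arm:
  commands: "-2.3 -2.7 3 0.3 -0.3 -0.1 -1;-2.3 -2.7 6 0.3 -0.3 -0.1 -1;-2.3 -2.7 8 0.3 -0.3 -0.1 -1;-2.3 -2.7 10 0.3 -0.3 -0.1 -1;-2.3 -2.7 10 0.3 -0.3 -0.1 -1"

```text
t: 9.78
tcp_pos: [0.538, -0.0897, 0.0141]
tool_rot: [0.993, 0.12, -0.0, -0.0]
force: [0.7, -0.1, -1.0]
finger_gap: 0.347
gripper_force: 59.5
```

```bash
python3 - <<'E'
from h import *
chain((RING["g"]+[0,0,.006],RT))
E
```

```text
t 9.78 tcp [ 0.538  -0.0897  0.0141] gap 0.347 F [ 0.7 -0.1 -1. ]
[0.  0.1 2.1] [-0.  0.  0.] -> [ 0.5381 -0.0898  0.012 ]
```

>>> move_arm:
  commands: "0 0 1 0 0 0 -1;0 0 2 0 0 0 -1;0 0 2 0 0 0 -1;0 0 2.5 0 0 0 -1;0 0 2.5 0 0 0 -1"

```text
t: 10.4
tcp_pos: [0.5382, -0.0898, 0.0121]
tool_rot: [0.993, 0.12, 0.0, -0.0]
force: [-0.2, -0.2, 3.8]
finger_gap: 0.345
gripper_force: 60.1
```

>>> move_arm:
  commands: "0 0 2.5 0 0 0 0.2;0 0 2.5 0 0 0 0.2;0 0 2.5 0 0 0 0.2;0 0 -5 0 0 0 0.2;0 0 -25 0 0 0 0.2"

```text
t: 11.02
tcp_pos: [0.5375, -0.0896, 0.0366]
tool_rot: [0.993, 0.12, -0.001, -0.001]
force: [-0.3, 1.1, 0.7]
finger_gap: 0.597
gripper_force: 0.0
```

>>> move_arm:
  commands: "-5 0 -30 0 0 0 0.3;-15 -10 -60 0 0 0 0.3;-25 -40 -100 0 0 0 0.3;-35 -80 -130 0 0 0 0.3;-40 -120 -150 0 0 0 0.3"

```text
t: 11.65
tcp_pos: [0.4702, 0.0179, 0.1887]
tool_rot: [0.993, 0.12, 0.001, 0.0]
force: [-0.8, 0.8, 0.1]
finger_gap: 0.653
gripper_force: 0.0
```

```bash
python3 - <<'E'
from h import *
ims=[]
for n in("side","top"):
    s=snapshot(n); pickle.dump(s,open(f"{n}4.pkl","wb"))
    b=(260,210,400,340) if n=="side" else (340,160,470,270)
    print(n)
    for r in ringfit(s,b): print(np.round(r,1), onz(s,r[0],r[1],.006).round(4))
    for ce,st in blobs(s,"green"):
        if 200<ce[0]<470 and 130<ce[1]<330:print(ce,st,onz(s,*ce,.032))
    im=s["image"][b[1]:b[3],b[0]:b[2]]; ims.append(cv2.resize(im,(390,390),interpolation=cv2.INTER_CUBIC)[:,:,::-1])
cv2.imwrite("pics/both4.png",np.hstack(ims))
print(telemetry.sense()["q"].round(3))
chain((FOOT["o"]+.09*U+[0,0,.03],RP),(FOOT["o"]+.06*U,RP))
E
```

```text
side
[332.3 312.2  24.   24.4  -1. ] [ 0.4997 -0.2453  0.006 ]
[332.2 314.7  15.6  22.8   1. ] [ 0.4979 -0.2509  0.006 ]
[364.3 298.7  19.5  24.6  -1. ] [ 0.5725 -0.23    0.006 ]
[364.2 298.6  17.2  21.5   4. ] [ 0.5725 -0.2295  0.006 ]
[315.3 288.   18.1  22.6  -1. ] [ 0.4818 -0.178   0.006 ]
[347.9 274.8  16.3  18.7  -1. ] [ 0.5588 -0.1611  0.006 ]
[344.7 274.9  16.3  19.2  -1. ] [ 0.5521 -0.1594  0.006 ]
[299.9 265.2  16.2  21.6  -1. ] [ 0.4644 -0.1084  0.006 ]
[329.8 253.1  15.5  21.   -1. ] [ 0.5381 -0.0902  0.006 ]
[283.6 225.8  11.6  29.7  37. ] [0.4541 0.0233 0.006 ]
[329.7 245.4] [323 240  15  12 112] [ 0.53730574 -0.09083331  0.032     ]
[298.9 256.7] [292 251  15  12 110] [ 0.46327192 -0.10650313  0.032     ]
[296.9 268. ] [292 265  12   5  15] [ 0.45207202 -0.1367409   0.032     ]
top
[349.6 258.3  24.1  26.9  -1. ] [ 0.4026 -0.04    0.006 ]
[402.7 226.3  18.9  19.4  -1. ] [ 0.4809 -0.1776  0.006 ]
[429.9 219.1  19.8  20.4  -1. ] [ 0.4983 -0.2479  0.006 ]
[428.9 219.1  13.7  16.    3. ] [ 0.4983 -0.2453  0.006 ]
[353.7 217.8  14.3  36.6  -1. ] [ 0.5047 -0.0533  0.006 ]
[394.8 197.6  17.9  19.1  -1. ] [ 0.5552 -0.1607  0.006 ]
[421.2 190.6  19.5  20.4  -1. ] [ 0.5722 -0.2296  0.006 ]
[421.3 190.5  15.8  16.3   8. ] [ 0.5725 -0.2298  0.006 ]
[-1.970e-01  3.840e-01  1.860e+00  1.000e-03  8.960e-01  1.128e+00]
t 11.75 tcp [0.4691 0.0199 0.1892] gap 0.647 F [-0.2 -0.3 -0.2]
[  53.  -152.9   33.4] [-1.8 29.8  6.7] -> [0.4835 0.1812 0.1559]
[-15.  -0.  56.] [0. 0. 0.] -> [0.4983 0.183  0.1   ]
```

View pics/both4.png

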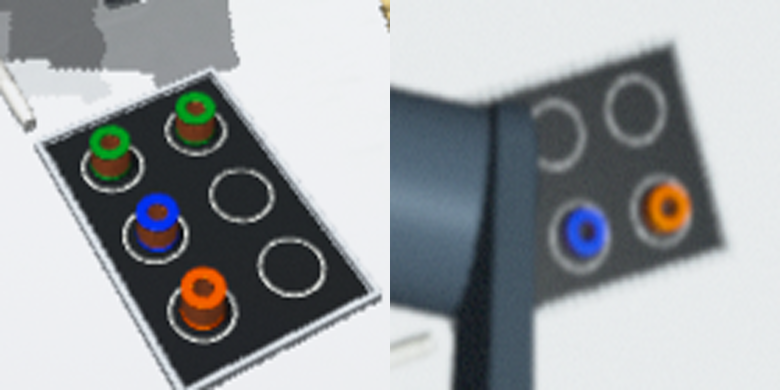

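The green coil stands flat in back1, about 1 mm off its ring centre; the other tray coils are unmoved. Orange is next.

>>> move_arm:
  commands: "10 -30 -10 0 6 1 0.3;20 -60 -15 -0.5 12 3 0.3;30 -90 -15 -1 18 4 0.3;40 -120 -10 -1.5 24 5.5 0.3;53 -153 -5 -1.8 29.8 6.7 0.3"

```text
t: 12.38
tcp_pos: [0.486, 0.1788, 0.1923]
tool_rot: [0.964, 0.058, 0.259, -0.016]
force: [0.7, -0.9, -0.2]
finger_gap: 0.649
gripper_force: 0.0
```

>>> move_arm:
  commands: "53 -153 -5 -1.8 29.8 6.7 0.3;53 -153 -5 -1.8 29.8 6.7 0.3;53 -153 -5 -1.8 29.8 6.7 0.3;53 -153 -5 -1.8 29.8 6.7 0.3;53 -153 -5 -1.8 29.8 6.7 0.3"

```text
t: 13.0
tcp_pos: [0.5375, 0.3171, 0.2847]
tool_rot: [0.926, 0.028, 0.374, -0.03]
force: [0.8, 0.2, -0.9]
finger_gap: 0.65
gripper_force: 0.0
```

```bash
python3 - <<'E'
from h import *
print(telemetry.sense()["q"].round(3))
chain((FOOT["o"]+.09*U+[0,0,.02],RP),(FOOT["o"]+.06*U,RP))
E
```

```text
[ 0.472  0.334  1.904 -0.991  0.298  2.855]
t 13.0 tcp [0.5375 0.3171 0.2847] gap 0.65 F [ 0.8  0.2 -0.9]
[-139.4  136.1   51.8] [  0.2 -14.1  -3.5] -> [0.4835 0.1812 0.1459]
[-10.   -0.   47.3] [0. 0. 0.] -> [0.4983 0.183  0.1   ]
```

I repeated a relative move by mistake, which overshot into free space and left joint 6 near its limit. I'm unwinding that via a pointing-down pose.

```bash
python3 - <<'E'
from h import *
chain(((.5,.19,.26),Rdown(RY,np.radians(10))))
E
```

```text
t 13.0 tcp [0.5375 0.3171 0.2847] gap 0.65 F [ 0.8  0.2 -0.9]
[-47.9 124.6 -18. ] [ -0.5 -34.1  -3.5] -> [0.5  0.19 0.26]
```

>>> move_arm:
  commands: "-10 25 -4 0 -7 -1 0.3;-20 50 -8 0 -14 -1.5 0.3;-29 75 -11 0 -21 -2 0.3;-38 100 -15 -0.5 -28 -3 0.3;-48 125 -18 -0.5 -34 -3.5 0.3"

```text
t: 13.62
tcp_pos: [0.4987, 0.1885, 0.2599]
tool_rot: [0.994, 0.063, 0.085, -0.007]
force: [0.5, -0.2, -0.8]
finger_gap: 0.655
gripper_force: 0.0
```

```bash
python3 - <<'E'
from h import *
print(telemetry.sense()["q"].round(3))
chain(((.48,.18,.17),Rdown(RY,np.radians(28))))
E
```

```text
[ 1.520e-01  3.050e-01  1.747e+00 -1.000e-03  9.180e-01  1.598e+00]
t 13.62 tcp [0.4987 0.1885 0.2599] gap 0.655 F [ 0.5 -0.2 -0.8]
[-34.6   6.4  85.2] [-0.2 18.2 -0.1] -> [0.48 0.18 0.17]
```

>>> move_arm:
  commands: "-7 1 17 0 4 0 0.3;-14 2 34 0 8 0 0.3;-21 4 51 0 11 0 0.3;-28 5 68 0 15 0 0.3;-35 6 85 0 18 0 0.3"

```text
t: 14.25
tcp_pos: [0.481, 0.1809, 0.1694]
tool_rot: [0.968, 0.06, 0.243, -0.016]
force: [0.9, 0.1, -0.9]
finger_gap: 0.651
gripper_force: 0.0
```

```bash
python3 - <<'E'
from h import *
print(telemetry.sense()["q"].round(3))
chain((FOOT["o"]+.06*U,RP))
E
```

```text
[ 0.148  0.398  2.125 -0.073  0.126  1.665]
t 14.25 tcp [0.481  0.1809 0.1694] gap 0.651 F [ 0.9  0.1 -0.9]
[-17.4   0.2  69.5] [-0.1  1.8 -0.1] -> [0.4983 0.183  0.1   ]
```

>>> move_arm:
  commands: "-9 0 15 0 1 0 0.3;-17 0 30 0 1.8 0 0.3;-17 0 45 0 1.8 0 0.3;-17 0 60 0 1.8 0 0.3;-17 0 69 0 1.8 0 0.3"

```text
t: 14.88
tcp_pos: [0.509, 0.1848, 0.1171]
tool_rot: [0.968, 0.061, 0.243, -0.019]
force: [-0.5, 0.5, -0.2]
finger_gap: 0.648
gripper_force: 0.0
```

```bash
python3 - <<'E'
from h import *
print(telemetry.sense()["q"].round(3))
chain((FOOT["o"]+.005*U,RP))
E
```

```text
[ 1.420e-01  5.440e-01  2.104e+00 -5.550e-01  1.000e-03  2.142e+00]
t 14.88 tcp [0.509  0.1848 0.1171] gap 0.648 F [-0.5  0.5 -0.2]
[-16.    0.9  64.9] [-0.4  1.7 -0.1] -> [0.5256 0.1865 0.0523]
```

```bash
python3 - <<'E'
from h import *
D=np.radians
p=[.49,.183,.165]
chain((p,Rdown(D(20),D(18))),(p,Rdown(D(25),D(30))),([.487,.1816,.14],Rdown(D(16),D(36))),)
E
```

```text
t 14.88 tcp [0.509  0.1848 0.1171] gap 0.648 F [-0.5  0.5 -0.2]
[  5.9  -1.  -51.3] [  4.6 -10.3 -11.9] -> [0.49  0.183 0.165]
[0. 0. 0.] [ 2.  12.  -4.6] -> [0.49  0.183 0.165]
[-15.4   0.   20. ] [-4.9  6.   7.6] -> [0.487  0.1816 0.14  ]
```

>>> move_arm:
  commands: "6 -1 -15 2 -4 -4 0.3;6 -1 -30 3 -7 -8 0.3;6 -1 -45 4 -10 -11 0.3;6 -1 -51 4.6 -10.3 -12 0.3;6 -1 -51 4.6 -10.3 -12 0.3"

```text
t: 15.5
tcp_pos: [0.4908, 0.1828, 0.1666]
tool_rot: [0.972, 0.172, 0.156, -0.027]
force: [-0.7, -0.6, 0.1]
finger_gap: 0.647
gripper_force: 0.0
```

>>> move_arm:
  commands: "0 0 0 0.5 3 -1 0.3;0 0 0 1 6 -2 0.3;0 0 0 1.5 9 -3 0.3;0 0 0 2 12 -4.6 0.3;0 0 0 2 12 -4.6 0.3"

```text
t: 16.12
tcp_pos: [0.4881, 0.1826, 0.1639]
tool_rot: [0.943, 0.21, 0.251, -0.055]
force: [-0.0, -0.2, 1.1]
finger_gap: 0.649
gripper_force: 0.0
```

```bash
python3 - <<'E'
from h import *
D=np.radians
print(telemetry.sense()["q"].round(3))
chain(([.487,.1816,.14],Rdown(D(16),D(36))),(FOOT["o"]+.07*U,Rdown(RY,D(36))))
E
```

```text
[0.027 0.418 2.145 1.129 0.22  0.09 ]
t 16.12 tcp [0.4881 0.1826 0.1639] gap 0.649 F [-0.  -0.2  1.1]
[-13.1   0.4  20.1] [-4.8  6.2  7.6] -> [0.487  0.1816 0.14  ]
[-13.3   1.   29.1] [-5.2 -0.   7.1] -> [0.4934 0.1824 0.1086]
```

>>> move_arm:
  commands: "-13 0 6 -0.5 2 0 0.3;-13 0 12 -1 4 1 0.3;-13 0 20 -2 6 3 0.3;-13 0 20 -3.5 6 5 0.3;-13 0 20 -4.8 6.2 7.6 0.3"

```text
t: 16.75
tcp_pos: [0.4872, 0.1858, 0.1421]
tool_rot: [0.94, 0.149, 0.302, -0.052]
force: [0.6, 0.4, 1.1]
finger_gap: 0.648
gripper_force: 0.0
```

```bash
python3 - <<'E'
from h import *
D=np.radians
print(telemetry.sense()["q"].round(3))
chain((FOOT["o"]+.07*U,Rdown(RY,D(36))))
E
```

```text
[ 0.058  0.506  2.242  2.498  0.264 -1.151]
t 16.75 tcp [0.4872 0.1858 0.1421] gap 0.648 F [0.6 0.4 1.1]
[-15.6   5.4  29.9] [-6.8  0.3  8.6] -> [0.4934 0.1824 0.1086]
```

Flipped as wanted (q4≈2.5). Now approach.

>>> move_arm:
  commands: "-15.6 5.4 5 -1.7 0.3 2 0.3;-15.6 5.4 10 -3.5 0.3 4 0.3;-15.6 5.4 18 -5 0.3 6.5 0.3;-15.6 5.4 24 -6.8 0.3 8.6 0.3;-15.6 5.4 30 -6.8 0.3 8.6 0.3"

```text
t: 17.38
tcp_pos: [0.4938, 0.1839, 0.109]
tool_rot: [0.949, 0.062, 0.309, -0.021]
force: [-0.3, 0.1, -0.2]
finger_gap: 0.654
gripper_force: 0.0
```

```bash
python3 - <<'E'
from h import *
D=np.radians
print(telemetry.sense()["q"].round(3))
Q=Rdown(RY,D(36))
chain((FOOT["o"]+.055*U,Q),(FOOT["o"]+.006*U,Q))
E
```

```text
[ 0.15   0.608  2.237  3.174  0.333 -1.584]
t 17.38 tcp [0.4938 0.1839 0.109 ] gap 0.654 F [-0.3  0.1 -0.2]
[-2.3  1.5 14.9] [-0.2 -0.1  0.1] -> [0.5008 0.1834 0.0956]
[-5.1 -0.  48.7] [0. 0. 0.] -> [0.5251 0.1864 0.0532]
```

>>> move_arm:
  commands: "-2 1.5 8 0 0 0 0.3;-3 1.5 18 0 0 0 0.3;-4 1.5 30 0 0 0 0.3;-5.5 1.5 44 0 0 0 0.3;-6.5 1.5 55 0 0 0 0.3"

```text
t: 18.0
tcp_pos: [0.5227, 0.1855, 0.0613]
tool_rot: [0.948, 0.061, 0.311, -0.021]
force: [0.8, 0.8, 0.2]
finger_gap: 0.649
gripper_force: 0.0
```

```bash
python3 - <<'E'
from h import *
D=np.radians
Q=Rdown(RY,D(36))
chain((FOOT["o"]+.006*U,Q))
E
```

```text
t 18.0 tcp [0.5227 0.1855 0.0613] gap 0.649 F [0.8 0.8 0.2]
[-2.7 -0.6  8. ] [-0.2 -0.3  0.1] -> [0.5251 0.1864 0.0532]
```

>>> move_arm:
  commands: "-2 -0.6 3 0 0 0 0.3;-2.7 -0.6 6 0 0 0 0.3;-2.7 -0.6 7.5 0 0 0 0.3;-2.7 -0.6 7.5 0 0 0 0.3;-2.7 -0.6 7.5 0 0 0 -1"

```text
t: 18.62
tcp_pos: [0.5243, 0.1865, 0.0549]
tool_rot: [0.948, 0.061, 0.311, -0.021]
force: [-1.1, -0.5, -0.7]
finger_gap: 0.448
gripper_force: 0.0
```

>>> move_arm:
  commands: "0 0 0 0 0 0 -1;0 0 0 0 0 0 -1;0 0 0 0 0 0 -1;0 0 0 0 0 0 -1;0 0 0 0 0 0 -1"

```text
t: 19.25
tcp_pos: [0.5239, 0.1864, 0.055]
tool_rot: [0.948, 0.061, 0.311, -0.021]
force: [-3.7, -0.7, 5.2]
finger_gap: 0.342
gripper_force: 59.8
```

```bash
cat >>h.py <<'E'
def savegrasp(c):
    st=telemetry.sense(); r=R.from_quat(st["tool_rot"])
    off=r.inv().apply(FOOT[c]-st["tcp_pos"]); rel=r.inv()*Rdown(RY,np.radians(30))
    pickle.dump((off,rel),open("grasp.pkl","wb")); print("coil foot in tool",(off*1000).round(1),"rel",np.degrees(rel.as_rotvec()).round(1))
def place(c,h):
    off,rel=pickle.load(open("grasp.pkl","rb")); Q=RT*rel.inv(); return RING[c]+[0,0,h]-Q.apply(off),Q
E
python3 - <<'E'
from h import *
savegrasp("o")
p=telemetry.sense()["tcp_pos"]; Q=Rdown(RY,np.radians(36))
print(telemetry.sense()["gripper_force"])
chain((p+.07*U,Q),([.49,.15,.2],Rdown(D:=np.radians(15),np.radians(28))))
print(place("o",0)[0])
E
```

```text
coil foot in tool [-0.8  0.2  8.2] rel [-0.2 -6.3  0.1]
59.75933586247265
t 19.25 tcp [0.5239 0.1864 0.055 ] gap 0.342 F [-3.7 -0.7  5.2]
[  7.7  -0.2 -69.6] [-0.2 -0.3  0.1] -> [0.4892 0.182  0.1157]
[ 47.   31.9 -70.1] [ 4.1 -8.  -6.6] -> [0.49 0.15 0.2 ]
[ 0.57236167 -0.22968919  0.01419986]
```

>>> move_arm:
  commands: "1 0 -8 0 0 0 -1;2.5 0 -22 0 0 0 -1;4 0 -38 0 0 0 -1;6 0 -54 0 0 0 -1;7.7 0 -70 0 0 0 -1"

```text
t: 19.88
tcp_pos: [0.4886, 0.1817, 0.1166]
tool_rot: [0.948, 0.061, 0.311, -0.021]
force: [-0.3, -0.7, -0.7]
finger_gap: 0.342
gripper_force: 59.2
```

>>> move_arm:
  commands: "5 3 -25 0 0 0 -1;15 10 -50 1 -2 -2 -1;25 18 -70 2 -4 -3 -1;36 25 -75 3 -6 -5 -1;47 32 -72 4 -8 -6.6 -1"

```text
t: 20.5
tcp_pos: [0.4846, 0.1864, 0.1845]
tool_rot: [0.946, 0.101, 0.302, -0.059]
force: [0.6, 0.1, -0.3]
finger_gap: 0.348
gripper_force: 59.2
```

```bash
python3 - <<'E'
from h import *
print(telemetry.sense()["q"].round(3))
chain(([.5,-.06,.2],Rdown(TY,np.radians(10))),([.54,-.2,.13],place("o",0)[1]),place("o",.03))
E
```

```text
[ 0.075  0.387  2.209  2.051  0.148 -0.58 ]
t 20.5 tcp [0.4846 0.1864 0.1845] gap 0.348 F [ 0.6  0.1 -0.3]
[-16.8 242.4 -46.5] [ -2.4 -25.8  -1.8] -> [ 0.5  -0.06  0.2 ]
[ -6.8 145.5  69.9] [ 0.2 -3.7 -0.1] -> [ 0.54 -0.2   0.13]
[14.7 36.8 87.9] [0. 0. 0.] -> [ 0.5724 -0.2297  0.0442]
```

>>> move_arm:
  commands: "-3 40 -25 -0.5 -5 0 -1;-6 90 -40 -1 -10 -1 -1;-10 140 -50 -1.5 -16 -1 -1;-14 190 -50 -2 -21 -1.5 -1;-17 242 -46 -2.4 -26 -1.8 -1"

```text
t: 21.12
tcp_pos: [0.4988, 0.1453, 0.2047]
tool_rot: [0.962, 0.13, 0.225, -0.084]
force: [0.8, 1.0, -1.3]
finger_gap: 0.345
gripper_force: 59.2
```

```bash
python3 - <<'E'
from h import *
print(telemetry.sense()["q"].round(3))
chain(([.55,-.21,.12],place("o",0)[1]),place("o",.03))
E
```

```text
[-0.083  0.322  2.071  0.676  0.416  0.641]
t 21.12 tcp [0.4988 0.1453 0.2047] gap 0.345 F [ 0.8  1.  -1.3]
[-69.6 361.8  18. ] [ -6.4 -20.7   1.1] -> [ 0.55 -0.21  0.12]
[ 8.5 24.7 77.1] [0. 0. 0.] -> [ 0.5724 -0.2297  0.0442]
```

>>> move_arm:
  commands: "-12 58 -20 -1 -4 0 -1;-25 118 -25 -2.5 -8 0 -1;-38 178 -25 -4 -13 0.5 -1;-50 238 -15 -5.5 -17 1 -1;-58 295 -5 -6.4 -20.7 1.1 -1"

```text
t: 21.75
tcp_pos: [0.5325, -0.1504, 0.1521]
tool_rot: [0.991, 0.12, 0.056, -0.007]
force: [-0.2, -0.3, -0.2]
finger_gap: 0.342
gripper_force: 59.4
```

```bash
python3 - <<'E'
from h import *
print(telemetry.sense()["q"].round(3))
chain(place("o",.06),place("o",.015))
E
```

```text
[-0.52   0.511  1.762  0.11   0.792  0.735]
t 21.75 tcp [ 0.5325 -0.1504  0.1521] gap 0.342 F [-0.2 -0.3 -0.2]
[10.9 86.7 79.5] [ 0.1 -0.1 -0.1] -> [ 0.5724 -0.2297  0.0742]
[-4.9  0.1 44.7] [0. 0. 0.] -> [ 0.5724 -0.2297  0.0292]
```

>>> move_arm:
  commands: "3 25 10 0 0 0 -1;6 55 25 0 0 0 -1;11 87 45 0 0 0 -1;11 87 65 0 0 0 -1;11 87 79 0 0 0 -1"

```text
t: 22.38
tcp_pos: [0.5721, -0.227, 0.0737]
tool_rot: [0.991, 0.12, 0.056, -0.009]
force: [0.1, 0.2, -0.5]
finger_gap: 0.342
gripper_force: 59.4
```

>>> move_arm:
  commands: "-1 0 10 0 0 0 -1;-2 0 20 0 0 0 -1;-3 0 30 0 0 0 -1;-4 0 38 0 0 0 -1;-4.5 0 40 0 0 0 -1"

```text
t: 23.0
tcp_pos: [0.5729, -0.2278, 0.0336]
tool_rot: [0.991, 0.12, 0.056, -0.008]
force: [-0.6, -0.5, -0.6]
finger_gap: 0.349
gripper_force: 59.4
```

```bash
python3 - <<'E'
from h import *
chain(place("o",.002))
E
```

```text
t 23.0 tcp [ 0.5729 -0.2278  0.0336] gap 0.349 F [-0.6 -0.5 -0.6]
[-2.9  1.8 17.2] [-0.  -0.2 -0.1] -> [ 0.5724 -0.2297  0.0162]
```

>>> move_arm:
  commands: "-1 1.8 5 0 -0.2 0 -1;-2 1.8 10 0 -0.2 0 -1;-3 1.8 14 0 -0.2 0 -1;-3 1.8 16 0 -0.2 0 -1;-3 1.8 16 0 -0.2 0 -1"

```text
t: 23.62
tcp_pos: [0.5724, -0.2299, 0.0178]
tool_rot: [0.991, 0.121, 0.054, -0.008]
force: [-0.2, -0.6, -0.2]
finger_gap: 0.341
gripper_force: 59.4
```

>>> move_arm:
  commands: "0 0 0.7 0 0 0 -1;0 0 1.5 0 0 0 -1;0 0 2.2 0 0 0 -1;0 0 3 0 0 0 -1;0 0 3 0 0 0 -1"

```text
t: 24.25
tcp_pos: [0.5727, -0.2299, 0.0149]
tool_rot: [0.991, 0.12, 0.054, -0.008]
force: [0.1, -0.4, -0.5]
finger_gap: 0.345
gripper_force: 59.4
```

```bash
python3 - <<'E'
from h import *
chain(place("o",.0))
E
```

```text
t 24.25 tcp [ 0.5727 -0.2299  0.0149] gap 0.345 F [ 0.1 -0.4 -0.5]
[-0.4 -0.3  0.7] [ 0.   0.  -0.1] -> [ 0.5724 -0.2297  0.0142]
```

Not in contact yet; a further 2 mm.

>>> move_arm:
  commands: "-0.4 0 0.7 0 0 0 -1;-0.4 0 1.2 0 0 0 -1;-0.4 0 1.6 0 0 0 -1;-0.4 0 2 0 0 0 -1;-0.4 0 2 0 0 0 -1"

```text
t: 24.88
tcp_pos: [0.5725, -0.23, 0.0139]
tool_rot: [0.991, 0.121, 0.055, -0.008]
force: [-2.5, 0.0, 6.1]
finger_gap: 0.344
gripper_force: 60.4
```

>>> move_arm:
  commands: "0 0 2 0 0 0 0.2;0 0 2 0 0 0 0.2;0 0 2 0 0 0 0.2;1 0 -6 0 0 0 0.2;3 0 -28 0 0 0 0.2"

```text
t: 25.5
tcp_pos: [0.5719, -0.2296, 0.0407]
tool_rot: [0.991, 0.12, 0.054, -0.009]
force: [0.9, -0.4, -0.9]
finger_gap: 0.601
gripper_force: 0.0
```

```bash
python3 - <<'E'
from h import *
D=np.radians
chain(([.54,-.12,.19],Rdown(TY,D(5))),([.5,.15,.22],Rdown(D(20),D(5))))
E
```

```text
t 25.5 tcp [ 0.5719 -0.2296  0.0407] gap 0.601 F [ 0.9 -0.4 -0.9]
[  11.5 -114.7 -148.4] [-0.3 -1.2  0. ] -> [ 0.54 -0.12  0.19]
[  28.1 -271.7  -27.7] [ 0.5  0.  -6.2] -> [0.5  0.15 0.22]
```

>>> move_arm:
  commands: "5 0 -35 0 0 0 0.3;7 -15 -70 0 0 0 0.3;9 -45 -105 0 0 0 0.3;11 -80 -130 0 -1 0 0.3;11.5 -115 -148 0 -1 0 0.3"

```text
t: 26.12
tcp_pos: [0.5407, -0.1193, 0.1918]
tool_rot: [0.992, 0.12, 0.047, -0.006]
force: [-0.2, -0.1, 0.4]
finger_gap: 0.649
gripper_force: 0.0
```

>>> move_arm:
  commands: "6 -54 -6 0 0 -1 0.3;11 -108 -12 0 0 -2 0.3;17 -163 -18 0 0 -4 0.3;23 -217 -24 0 0 -5 0.3;28 -272 -28 0.5 0 -6.2 0.3"

```text
t: 26.75
tcp_pos: [0.4994, 0.1519, 0.222]
tool_rot: [0.984, 0.175, 0.046, -0.009]
force: [1.1, 0.2, 0.9]
finger_gap: 0.65
gripper_force: 0.0
```

```bash
python3 - <<'E'
from h import *
D=np.radians
print(telemetry.sense()["q"].round(3))
for n in("side","top"):
    s=snapshot(n); pickle.dump(s,open(f"{n}5.pkl","wb"))
    for c in("orange","green","blue"):
        for ce,st in blobs(s,c,60):
            if 290<ce[0]<470 and 160<ce[1]<330:print(n,c,ce,onz(s,*ce,.032).round(4))
p=[.48,.255,.175]
chain((p,Rdown(D(30),D(18))),(p,Rdown(D(35),D(30))))
E
```

```text
[0.065 0.367 1.767 0.035 0.917 1.265]
side orange [329.5 253. ] [ 0.5307 -0.1127  0.032 ]
side orange [364.1 295. ] [ 0.5671 -0.2393  0.032 ]
side orange [332.5 308.9] [ 0.4967 -0.2556  0.032 ]
side green [329.7 245.4] [ 0.5373 -0.0908  0.032 ]
side green [298.9 256.7] [ 0.4633 -0.1065  0.032 ]
side blue [316.1 280. ] [ 0.4835 -0.1783  0.032 ]
top orange [423.5 190. ] [ 0.5695 -0.2276  0.032 ]
top orange [431.6 218.4] [ 0.4977 -0.244   0.032 ]
top green [368.5 204. ] [ 0.5364 -0.0884  0.032 ]
top green [376.  233.2] [ 0.4633 -0.1045  0.032 ]
top blue [404.4 225.1] [ 0.4822 -0.1756  0.032 ]
t 26.85 tcp [0.4982 0.1546 0.222 ] gap 0.649 F [-0.5  0.3 -0.3]
[  13.5 -100.3   48.8] [ 1.8 12.6 -9.4] -> [0.48  0.255 0.175]
[0. 0. 0.] [ 2.  12.  -4.6] -> [0.48  0.255 0.175]
```

>>> move_arm:
  commands: "3 -25 8 0 2 -2 0.3;6 -50 18 0.5 5 -4 0.3;9 -75 28 1 8 -6 0.3;12 -100 40 1.5 11 -8 0.3;13.5 -100 48 1.8 12.6 -9.4 0.3"

```text
t: 27.48
tcp_pos: [0.4811, 0.2506, 0.1742]
tool_rot: [0.955, 0.254, 0.151, -0.039]
force: [-0.4, 0.0, -0.7]
finger_gap: 0.652
gripper_force: 0.0
```

>>> move_arm:
  commands: "0 0 0 0.5 3 -1 0.3;0 0 0 1 6 -2 0.3;0 0 0 1.5 9 -3 0.3;0 0 0 2 12 -4.6 0.3;0 0 0 2 12 -4.6 0.3"

```text
t: 28.1
tcp_pos: [0.482, 0.2491, 0.1745]
tool_rot: [0.922, 0.287, 0.247, -0.076]
force: [0.8, -0.1, -0.7]
finger_gap: 0.651
gripper_force: 0.0
```

```bash
python3 - <<'E'
from h import *
D=np.radians
print(telemetry.sense()["q"].round(3))
chain(([.475,.2546,.15],Rdown(D(26),D(36))),(FOOT["b"]+.075*U,Rdown(RY,D(36))))
E
```

```text
[0.147 0.412 2.084 0.929 0.276 0.257]
t 28.1 tcp [0.482  0.2491 0.1745] gap 0.651 F [ 0.8 -0.1 -0.7]
[-14.5  -8.6  19.9] [-4.6  6.   7.2] -> [0.475  0.2546 0.15  ]
[-16.6   2.1  33.7] [-11.1   0.   15.2] -> [0.4817 0.2555 0.113 ]
```

>>> move_arm:
  commands: "-13 -8 6 -0.5 2 0 0.3;-14 -8.6 12 -1 4 1 0.3;-14 -8.6 20 -2 6 3 0.3;-14 -8.6 20 -3.5 6 5 0.3;-14 -8.6 20 -4.6 6 7.2 0.3"

```text
t: 28.72
tcp_pos: [0.4769, 0.2562, 0.1517]
tool_rot: [0.925, 0.222, 0.301, -0.072]
force: [-0.0, 1.1, 0.5]
finger_gap: 0.65
gripper_force: 0.0
```

```bash
python3 - <<'E'
from h import *
D=np.radians
print(telemetry.sense()["q"].round(3))
chain((FOOT["b"]+.075*U,Rdown(RY,D(36))))
E
```

```text
[ 0.196  0.49   2.189  2.309  0.218 -0.976]
t 28.73 tcp [0.4769 0.2562 0.1517] gap 0.65 F [-0.   1.1  0.5]
[-19.7   2.8  33.6] [-11.7  -0.1  16.1] -> [0.4817 0.2555 0.113 ]
```

>>> move_arm:
  commands: "-8 1 5 -2.5 0 3 0.3;-14 2 10 -5 0 6.5 0.3;-20 3 18 -7 0 10 0.3;-20 3 26 -9.5 0 13 0.3;-20 3 33 -11.7 0 16 0.3"

```text
t: 29.35
tcp_pos: [0.481, 0.2555, 0.1132]
tool_rot: [0.949, 0.06, 0.309, -0.019]
force: [0.1, 0.5, 0.7]
finger_gap: 0.651
gripper_force: 0.0
```

```bash
python3 - <<'E'
from h import *
D=np.radians
print(telemetry.sense()["q"].round(3))
chain((FOOT["b"]+.065*U,Rdown(RY,D(36))))
E
```

```text
[ 0.358  0.601  2.164  3.666  0.275 -1.89 ]
t 29.35 tcp [0.481  0.2555 0.1132] gap 0.651 F [0.1 0.5 0.7]
[-0.7  0.1 10.5] [ 0. -0.  0.] -> [0.4867 0.2561 0.1043]
```

>>> move_arm:
  commands: "-1 0 12 0 0 0 0.3;-2.5 0 26 0 0 0 0.3;-4 0 40 0 0 0 0.3;-5 0 52 0 0 0 0.3;-6 0 60 0 0 0 0.3"

```text
t: 29.98
tcp_pos: [0.5111, 0.2599, 0.0605]
tool_rot: [0.949, 0.061, 0.309, -0.02]
force: [-0.7, -0.3, 0.9]
finger_gap: 0.646
gripper_force: 0.0
```

```bash
python3 - <<'E'
from h import *
D=np.radians
chain((FOOT["b"]+.007*U,Rdown(RY,D(36))))
E
```

```text
t 29.98 tcp [0.5111 0.2599 0.0605] gap 0.646 F [-0.7 -0.3  0.9]
[-0.3  0.7  7.7] [-0.1 -0.   0.2] -> [0.5154 0.2598 0.0541]
```

>>> move_arm:
  commands: "-0.3 0.5 3 0 0 0 0.3;-0.3 0.5 6 0 0 0 0.3;-0.3 0.5 7 0 0 0 0.3;-0.3 0.5 7 0 0 0 0.3;-0.3 0.5 7 0 0 0 -1"

```text
t: 30.6
tcp_pos: [0.5144, 0.2602, 0.0555]
tool_rot: [0.949, 0.062, 0.309, -0.02]
force: [0.2, 0.1, 0.6]
finger_gap: 0.456
gripper_force: 0.0
```

>>> move_arm:
  commands: "0 0 0 0 0 0 -1;0 0 0 0 0 0 -1;0 0 0 0 0 0 -1;0 0 0 0 0 0 -1;0 0 0 0 0 0 -1"

```text
t: 31.22
tcp_pos: [0.5141, 0.2602, 0.0556]
tool_rot: [0.949, 0.062, 0.309, -0.02]
force: [-3.0, -0.2, 5.4]
finger_gap: 0.341
gripper_force: 59.8
```

```bash
python3 - <<'E'
from h import *
savegrasp("b")
p=telemetry.sense()["tcp_pos"]; Q=Rdown(RY,np.radians(36))
chain((p+.07*U,Q),([.48,.23,.2],Rdown(np.radians(22),np.radians(28))))
E
```

```text
coil foot in tool [-0.6  0.6  9. ] rel [-0.1 -6.   0.2]
t 31.23 tcp [0.5141 0.2602 0.0556] gap 0.341 F [-3.  -0.2  5.4]
[  7.4  -0.1 -69.6] [-0.1 -0.   0.2] -> [0.4794 0.2558 0.1162]
[ 47.1  25.7 -69.3] [  7.8  -8.  -12.6] -> [0.48 0.23 0.2 ]
```

>>> move_arm:
  commands: "1 0 -8 0 0 0 -1;2.5 0 -22 0 0 0 -1;4 0 -38 0 0 0 -1;5.5 0 -54 0 0 0 -1;7.4 0 -70 0 0 0 -1"

```text
t: 31.85
tcp_pos: [0.4786, 0.2556, 0.1174]
tool_rot: [0.949, 0.062, 0.309, -0.02]
force: [-0.7, 0.2, -0.2]
finger_gap: 0.343
gripper_force: 59.3
```

>>> move_arm:
  commands: "5 3 -25 1 0 -2 -1;15 10 -50 3 -1 -5 -1;25 15 -70 5 -3 -8 -1;36 20 -73 6.5 -5 -10 -1;47 26 -70 8 -8 -12.6 -1"

```text
t: 32.48
tcp_pos: [0.4577, 0.2409, 0.1622]
tool_rot: [0.946, 0.179, 0.27, -0.022]
force: [-0.0, 0.5, -0.5]
finger_gap: 0.341
gripper_force: 59.6
```

```bash
python3 - <<'E'
from h import *
print(telemetry.sense()["q"].round(3))
chain(([.49,.16,.21],Rdown(np.radians(20),np.radians(15))),)
E
```

```text
[ 0.268  0.428  2.166  3.225  0.    -1.76 ]
t 32.48 tcp [0.4577 0.2409 0.1622] gap 0.341 F [-0.   0.5 -0.5]
[ 23.8  89.6 -35.7] [  2.7 -16.3   1.8] -> [0.49 0.16 0.21]
```

```bash
python3 - <<'E'
from h import *
chain(([.47,.23,.18],Rdown(np.radians(38),np.radians(28))),)
E
```

```text
t 32.48 tcp [0.4577 0.2409 0.1622] gap 0.341 F [-0.   0.5 -0.5]
[ 15.4  15.5 -10.5] [ 11.4  -2.8 -13.6] -> [0.47 0.23 0.18]
```

>>> move_arm:
  commands: "3 3 -5 4 0 -4 -1;6 6 -10 8 0 -9 -1;10 10 -10 11.4 -1 -13.6 -1;15 15 -10 11.4 -2.8 -13.6 -1;15 15 -10 11.4 -2.8 -13.6 -1"

```text
t: 33.1
tcp_pos: [0.4897, 0.2528, 0.1891]
tool_rot: [0.913, 0.253, 0.316, -0.048]
force: [0.8, 0.8, -0.9]
finger_gap: 0.344
gripper_force: 59.7
```

```bash
python3 - <<'E'
from h import *
print(telemetry.sense()["q"].round(3))
chain(([.49,.12,.21],Rdown(np.radians(20),np.radians(12))),)
E
```

```text
[ 0.2    0.406  2.147  1.928  0.144 -0.658]
t 33.1 tcp [0.4897 0.2528 0.1891] gap 0.344 F [ 0.8  0.8 -0.9]
[-44.6 116.8 -49.4] [ -0.3 -25.4  10.6] -> [0.49 0.12 0.21]
```

>>> move_arm:
  commands: "-5 15 -20 0 -4 0 -1;-12 40 -35 0 -8 1 -1;-22 65 -45 0 -14 4 -1;-33 90 -50 0 -20 7 -1;-45 117 -49 0 -25.4 10.6 -1"

```text
t: 33.72
tcp_pos: [0.4893, 0.2015, 0.2105]
tool_rot: [0.944, 0.235, 0.222, -0.07]
force: [0.5, 1.1, -1.1]
finger_gap: 0.338
gripper_force: 59.7
```

```bash
python3 - <<'E'
from h import *
print(telemetry.sense()["q"].round(3))
print(place("b",0)[0])
chain(([.52,-.13,.17],place("b",0)[1]),place("b",.05),place("b",.015))
E
```

```text
[0.053 0.319 2.036 0.554 0.423 0.669]
[ 0.55464927 -0.15942025  0.01498842]
t 33.73 tcp [0.4893 0.2015 0.2105] gap 0.338 F [ 0.5  1.1 -1.1]
[-130.8  307.3  -30.6] [ -5.5 -20.5  13.4] -> [ 0.52 -0.13  0.17]
[ 15.3  37.1 107.2] [0. 0. 0.] -> [ 0.5546 -0.1594  0.065 ]
[-3.7  0.1 34.8] [0. 0. 0.] -> [ 0.5546 -0.1594  0.03  ]
```

>>> move_arm:
  commands: "-20 50 -20 -1 -4 2 -1;-45 110 -30 -2 -9 5 -1;-70 170 -35 -3 -13 8 -1;-100 240 -35 -4.5 -17 11 -1;-131 307 -31 -5.5 -20.5 13.4 -1"

```text
t: 34.35
tcp_pos: [0.5177, -0.1013, 0.1782]
tool_rot: [0.991, 0.121, 0.054, -0.007]
force: [1.1, 0.5, -0.7]
finger_gap: 0.342
gripper_force: 59.7
```

```bash
python3 - <<'E'
from h import *
print(telemetry.sense()["q"].round(3))
chain(place("b",.05),place("b",.015))
E
```

```text
[-0.446  0.44   1.803  0.097  0.818  0.818]
t 34.35 tcp [ 0.5177 -0.1013  0.1782] gap 0.342 F [ 1.1  0.5 -0.7]
[  9.4  65.5 114.8] [ 0.  -0.2 -0.1] -> [ 0.5546 -0.1594  0.065 ]
[-3.7  0.1 34.8] [0. 0. 0.] -> [ 0.5546 -0.1594  0.03  ]
```

>>> move_arm:
  commands: "2 10 10 0 0 0 -1;6 25 25 0 0 0 -1;9 40 45 0 0 0 -1;9 40 65 0 0 0 -1;9 40 85 0 0 0 -1"

```text
t: 34.98
tcp_pos: [0.5447, -0.1326, 0.0928]
tool_rot: [0.991, 0.122, 0.054, -0.009]
force: [0.2, 0.8, -0.8]
finger_gap: 0.341
gripper_force: 59.7
```

```bash
python3 - <<'E'
from h import *
chain(place("b",.02))
E
```

```text
t 34.98 tcp [ 0.5447 -0.1326  0.0928] gap 0.341 F [ 0.2  0.8 -0.8]
[-3.2 28.6 57.7] [-0.1 -0.2  0.1] -> [ 0.5546 -0.1594  0.035 ]
```

>>> move_arm:
  commands: "0 14 5 0 0 0 -1;1 28.6 15 0 0 0 -1;-1 28.6 30 0 0 0 -1;-2 28.6 45 0 0 0 -1;-3 28.6 55 0 0 0 -1"

```text
t: 35.6
tcp_pos: [0.5541, -0.1603, 0.0372]
tool_rot: [0.991, 0.122, 0.053, -0.009]
force: [-0.2, 1.0, -1.8]
finger_gap: 0.342
gripper_force: 59.7
```

```bash
python3 - <<'E'
from h import *
chain(place("b",.002))
E
```

```text
t 35.6 tcp [ 0.5541 -0.1603  0.0372] gap 0.342 F [-0.2  1.  -1.8]
[-1.4 -0.6 20.2] [-0.1 -0.1 -0. ] -> [ 0.5546 -0.1594  0.017 ]
```

>>> move_arm:
  commands: "-0.5 -0.6 6 0 0 0 -1;-1 -0.6 12 0 0 0 -1;-1.4 -0.6 17 0 0 0 -1;-1.4 -0.6 19 0 0 0 -1;-1.4 -0.6 19 0 0 0 -1"

```text
t: 36.22
tcp_pos: [0.5554, -0.1601, 0.0195]
tool_rot: [0.991, 0.122, 0.054, -0.008]
force: [0.1, 0.3, -1.0]
finger_gap: 0.341
gripper_force: 59.7
```

>>> move_arm:
  commands: "0 0 1 0 0 0 -1;0 0 2 0 0 0 -1;0 0 3 0 0 0 -1;0 0 3.5 0 0 0 -1;0 0 3.5 0 0 0 -1"

```text
t: 36.85
tcp_pos: [0.5557, -0.16, 0.0159]
tool_rot: [0.991, 0.122, 0.054, -0.008]
force: [0.1, 0.8, -1.3]
finger_gap: 0.339
gripper_force: 59.7
```

```bash
python3 - <<'E'
from h import *
chain(place("b",.0))
E
```

```text
t 36.85 tcp [ 0.5557 -0.16    0.0159] gap 0.339 F [ 0.1  0.8 -1.3]
[-1.  -0.8  0.8] [-0.1 -0.2 -0. ] -> [ 0.5546 -0.1594  0.015 ]
```

>>> move_arm:
  commands: "-1 -0.8 0.7 0 0 0 -1;-1 -0.8 1.4 0 0 0 -1;-1 -0.8 2 0 0 0 -1;-1 -0.8 2.4 0 0 0 -1;-1 -0.8 2.4 0 0 0 -1"

```text
t: 37.48
tcp_pos: [0.5545, -0.1592, 0.0143]
tool_rot: [0.991, 0.122, 0.054, -0.008]
force: [-3.8, 0.9, 6.6]
finger_gap: 0.338
gripper_force: 60.8
```

Contact made. Release, then clear the arm back toward the start side for a final look.

>>> move_arm:
  commands: "-1 -0.8 2.4 0 0 0 0.2;0 0 2 0 0 0 0.2;0 0 2 0 0 0 0.2;1 0 -6 0 0 0 0.2;3 0 -28 0 0 0 0.2"

```text
t: 38.1
tcp_pos: [0.5541, -0.1591, 0.0414]
tool_rot: [0.991, 0.122, 0.053, -0.009]
force: [0.9, -1.1, 0.5]
finger_gap: 0.602
gripper_force: 0.0
```

>>> move_arm:
  commands: "4 0 -35 0 0 0 0.2;8 0 -75 0 0 0 0.2;12 -30 -120 0 0 0 0.2;10 -90 -130 0 0 0 0.2;10 -150 -140 0 0 0 0.2"

```text
t: 38.72
tcp_pos: [0.5131, -0.0147, 0.1838]
tool_rot: [0.991, 0.121, 0.055, -0.008]
force: [0.1, 0.5, -1.4]
finger_gap: 0.604
gripper_force: 0.0
```

>>> move_arm:
  commands: "0 -60 0 0 0 0 0.2;0 -120 0 0 0 0 0.2;0 -180 0 0 0 0 0.2;0 -200 0 0 0 0 0.2;0 -200 0 0 0 0 0.2"

```text
t: 39.35
tcp_pos: [0.4643, 0.1799, 0.1834]
tool_rot: [0.991, 0.123, 0.054, -0.008]
force: [0.8, -0.6, 0.1]
finger_gap: 0.602
gripper_force: 0.0
```

```bash
python3 - <<'E'
from h import *
ims=[]
V={}
for n in("side","top"):
    s=snapshot(n); V[n]=s
    b=(260,210,400,340) if n=="side" else (340,160,470,270)
    for c in HUE:
        for ce,st in blobs(s,c,50):
            if 290<ce[0]<470 and 160<ce[1]<330:print(n,c,ce,st[2:],onz(s,*ce,.032).round(4))
    for r in ringfit(s,b):
        q=onz(s,r[0],r[1],.006)
        if q[0]>.53 and r[2]>17: print(n,"ring",q.round(4))
    im=s["image"][b[1]:b[3],b[0]:b[2]]; ims.append(cv2.resize(im,(390,390),interpolation=cv2.INTER_CUBIC)[:,:,::-1])
cv2.imwrite("pics/both6.png",np.hstack(ims)); print(telemetry.sense()["t"],telemetry.sense()["tcp_pos"])
E
```

```text
side orange [329.5 253. ] [14  8 64] [ 0.5307 -0.1127  0.032 ]
side orange [299.5 264.8] [13  8 57] [ 0.4594 -0.1294  0.032 ]
side orange [345.1 275.4] [14  7 52] [ 0.5452 -0.1816  0.032 ]
side orange [316.  288.4] [15  7 52] [ 0.4779 -0.1993  0.032 ]
side orange [364.1 295. ] [ 17  21 293] [ 0.5671 -0.2393  0.032 ]
side orange [332.5 308.9] [ 18  21 308] [ 0.4967 -0.2556  0.032 ]
side green [329.7 245.4] [ 15  12 112] [ 0.5373 -0.0908  0.032 ]
side green [299.  256.8] [ 15  12 110] [ 0.4634 -0.1068  0.032 ]
side blue [345.6 267.3] [ 16  13 136] [ 0.5527 -0.1608  0.032 ]
side blue [316.1 280. ] [ 17  13 142] [ 0.4835 -0.1783  0.032 ]
side ring [ 0.5733 -0.2275  0.006 ]
top orange [423.6 190. ] [ 15  13 157] [ 0.5695 -0.2279  0.032 ]
top orange [431.6 218.4] [ 15  14 155] [ 0.4977 -0.244   0.032 ]
top green [368.5 204. ] [ 12  13 101] [ 0.5364 -0.0884  0.032 ]
top green [376.  233.2] [ 13  13 110] [ 0.4633 -0.1045  0.032 ]
top blue [395.8 197.1] [ 13  13 116] [ 0.5526 -0.1574  0.032 ]
top blue [404.4 225.1] [ 12  13 117] [ 0.4822 -0.1756  0.032 ]
top ring [ 0.5378 -0.0895  0.006 ]
top ring [ 0.555  -0.1598  0.006 ]
top ring [ 0.5721 -0.2293  0.006 ]
39.45 [0.46526426 0.17815838 0.18324305]
```

View pics/both6.png

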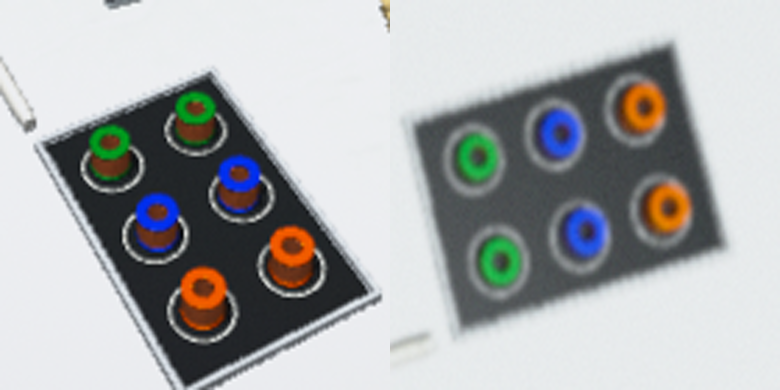

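All six coils stand upright in matching pairs. The back-row coils at crop (195,120), (238,190) and (291,255) are each within about 3 mm of their ring centres.

```bash
python3 -c "
from station import ticket
print(ticket.sign_off())"
```

```text
the job is handed in; nothing more can be done
None
```

The job is handed in at about 39 s: the green, blue and orange coils stand in their matching back-row rings, within about 3 mm of centre in the last pictures; one mistaken move put joint 6 at 2.855 rad against its 2.85 limit with no fault reported, and the sign-off returned no verdict.

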